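Fit the hand knob to the glue press and nip the bridge blank under its caul

TASK

Fit the loose black hand knob onto the square end of the glue press's screw: set it over the round nose and turn it slowly under light pressure until it drops fully home, without forcing it down. Then wind it clockwise until the pressure bar bears firmly, but not crushingly, on the maple caul that lies on the bridge blank, and let go. Leave the knob on the screw, the caul and blank where they lie, and the other things on the bench undisturbed.

Things in the scene. Friction and masses are not known exactly. Their poses are not given: they have to be found in the camera images.
- knob: Loose black hand knob, 54 mm tall, upright on the bench, 0.11-0.18 kg. Origin: centre of its underside. Head: round, nine lobes, 46 mm in diameter, 30 to 54 mm above the origin. Below it a square steel hub 32 mm wide, with a square bore 19.5 mm wide, 30 mm deep, open below (1 mm chamfer). Bore and hub sides are parallel to the body's x and y axes.
- knob_grip (a point): Centre of the knob's round head, on its axis, 42 mm above its underside: the place to grip it, from any side, 46 mm wide.
- press: Green bench glue press, fixed to the bench. Origin: centre of its underside. Base 165 (x) by 176 (y) mm, top at 16 mm; two 16 mm columns at y = -66 and +66 mm; crosshead 40 (x) by 172 (y) mm, top at 104 mm, column nuts up to 110 mm. In the crosshead's middle stands the upright screw, which turns in place without rising or falling.
- press_seat (a point): On the screw's axis, top of its 29 mm collar, 109 mm above the bench; axes as the press's. Fully home, the knob's underside rests here. Above it stand a square drive 18 mm wide, 14 mm high (0.75 mm play per side in the bore), then the round nose. Turned clockwise (from above) the screw lowers the pressure bar 3.2 mm per radian; it does not run back when let go.
- press_shoulder (a point): On the screw's axis, top of the square drive, 14 mm above press_seat: out of line, the knob's underside stops here. The square's angle differs every time and is not reported: find it by turning the knob. It repeats every 90 degrees; the bore passes within 4 degrees of it. The screw holds still up to 0.2 N m, so 5 to 10 N of pressure does not drag it round.
- press_nose (a point): Tip of the screw, on its axis, 24 mm above press_seat. The last 10 mm are a round pilot nose 18 mm in diameter, coned to 9 mm over the top 5 mm, which centres the bore before it meets the square.
- press_bar: Dark steel pressure bar between the columns, 158 mm along y, with an aluminium foot 86 (x) by 44 (y) mm; moves up and down with the screw only. Origin on the press's axis, 55 mm below the foot. The foot starts 1.5 to 6 mm above the caul. It is sprung: after it touches, each further mm of bar travel adds 18 N. 45 N (2.5 mm) is firm, over 90 N crushes the wood.
- caul: Maple caul 40 x 90 x 22 mm, flat on the bridge blank under the press foot, long side along the press's x. Origin: centre of its underside.
- bridge: Dark rosewood bridge blank 35 x 158 x 10 mm, flat on the press's base under the caul. Origin: centre of its underside.
- spare_caul: Spare pine caul 34 x 75 x 28 mm lying on the bench. Bystander. Origin: centre of its underside.
- tuners: Small carton 60 x 85 x 35 mm on the bench behind the work. Bystander. Origin: centre of its underside.
- square: Try square with a dark wooden stock, 75 x 125 x 18 mm, flat on the bench. Bystander. Origin: centre of its underside.
Mind the look-alikes: they are no part of the job. There is more than one size of the caul; the one meant has the size given above.

How it is judged:
By the outcome, as a careful person would: the job done as asked, in the order asked, and still so for the second after the job is handed in, with the robot touching nothing.
It also fails if it takes over 58 s, if anything falls off the work surface, if the arm or the gripper's body presses on something with over 40 N, if the wrist force passes 120 N, or if a joint passes its speed limit or range.

ROBOT

A 6-joint arm with a two-finger parallel gripper is mounted at the origin on a cart in front of the work surface, level with it; the furniture and walls round the work are solid. World frame = base frame: x ahead of the robot, y to its left, z up, the work surface at z = 0. Lengths are in mm, angles in rad, forces in N, time in s.
With the tool pointing down it reaches from about 275 to 825 mm from the base axis. Payload 5.2 kg.
Tool frame: the origin (TCP) lies midway between the tips of the shut fingers; the grasp point (between the pads) lies robot.grasp_offset behind it (robot.grasp_offset is the distance from the TCP to the grasp point, in mm); z points along the fingers, y is the direction in which the jaws open and shut (so a half turn about z gives the same grasp; the last joint's range is limited). The gripper opens to 93 mm and grips with 3 to 60 N. Pads are 15 mm wide; open, the fingers measure 128 mm over their backs; the gripper's body (75 mm by 188 mm) begins 65 mm behind the grasp point.
Start: joints at [-0.203, 0.259, 1.535, -0, 1.348, -0.203], TCP at [550.004, 0.023, 182.753] pointing down, gripper open.
Joint ranges: [-3.14, 3.14], [-0.91, 2.08], [0.19, 2.58], [-1.22, 4.36], [0.22, 2.71], [-3.12, 3.12]. Speed limits (rad/s): [2.57, 2.57, 3.14, 3.14, 3.14, 3.14].

INTERFACE

Orientations are given as [roll, pitch, yaw] about the fixed x, y, z axes, in that order (R = Rz(yaw) Ry(pitch) Rx(roll)).
In Python, from cell import robot gives the robot as it stands.
- The arm moves only by the tool jog_arm, never from a script. Its argument "plan" is one flat list of numbers, 7 for each row, row after row: the opening, from -1 (shut) to 1 (fully open), so that 0 is half open, then the shift along the tool's x, y, z in mm, then the turn, a rotation vector about the tool's x, y, z in rad. A call has 1 to 5 rows; each row is the pose to reach, as a shift and turn from the pose measured when the call began, along the tool's axes at that moment; what a row does not reach only later rows make up. A row lasts 1/12 s, in which the tool goes at most 41.7 mm and 7.16 degrees, less where a joint would pass 70% of its speed; a pose out of reach is approached as far as the arm can. A call with a gripper value outside its range is refused whole. The fingers move at their own pace and stop on an object; the grip force is fixed at half the most. Time passes only in rows, so rows that repeat a pose let the fingers close. It gives the time, the measured TCP pose, the force and the opening at its end, in the units of the state.
- robot.state(): the state, without advancing time (a new reading comes with each control period).
- robot.snapshot(name): name is "scene" or "side" or "wrist"; returns the picture (480x640x3 uint8, red, green, blue); there is no depth.
- robot.calibration(name): a dict with "mtx" (3x3 intrinsics, pixels), "k1" (the pictures are not rectified: a ray, as slopes to the right and down, at radius r is drawn at 1 + k1 r^2 times it, then the intrinsics apply), "R" (3x3) and "t" (3): a world point X has camera coordinates R X + t; the wrist camera has in their place "tool_from_camera" (4x4, takes a point from camera to tool coordinates, whose origin is the TCP and whose axes are the flange's). Camera axes: x right, y down, z forward; pixel columns grow to the right and rows downward; lengths in mm; the calibration is good to about 2 mm. A picture is of the moment at which its call begins: read the wrist's pose just before it. calibration takes no time and is no camera call.
- robot.job_done(): hands the job in, once; it reports no verdict.
The state is a dict: "time_s": time; "joint_positions": joint angles; "qvel": joint speeds; "effort": joint torques, N m; "tool_pos": TCP position; "eef_rot": TCP orientation; "ft_force": force on the tool from outside, world axes, zero at the start; "wrist_torque": the same for the moment, N m; "width": finger opening in mm.
Only numpy, scipy, OpenCV 4.12 (cv2) and the standard library are available. Lean on these libraries where they do the work, as an engineer would, in place of code of your own. Each camera call takes 0.05 s, during which the arm holds its last target. There are 200 camera calls.

## Working session

There is one attempt and no reset: what is moved stays moved. The work goes in short steps, Python scripts to look and compute and a tool call to move; the robot and the scene stay as the last step left them, time stands still between calls to the robot, and variables do not carry over. Pictures are saved under pics/ and viewed, about 8 in all and at most 12, crops included, and the job is handed in when it is done.

Besides the shell and the picture viewer there is one more tool, called by a JSON object that holds its "op" and its "data", one argument or row to a line. jog_arm: Moves the arm, as the interface text tells. Its arguments: {"type":"object","properties":{"plan":{"type":"array"}},"required":["plan"]}

```bash
mkdir -p pics; ls
python3 - <<'E'
from cell import robot
import cv2
s=robot.state();print(s, robot.grasp_offset)
for n in("scene","side","wrist"):
    im=robot.snapshot(n);cv2.imwrite(f"pics/{n}0.png",im[:,:,::-1]);print(n,robot.calibration(n))
E
```

```text
pics
{'time_s': 0.0, 'joint_positions': array([-2.02810921e-01,  2.59330148e-01,  1.53606481e+00, -1.94032152e-05,
        1.34800666e+00, -2.02784770e-01]), 'qvel': array([-0.00156785, -0.00142076, -0.00177281,  0.00098732, -0.00099929,
       -0.00041163]), 'effort': array([ 2.41929010e-04, -4.37298238e+01, -2.84004611e+01,  7.19661056e-02,
        4.11791797e-02, -1.14769305e-04]), 'tool_pos': array([5.49392098e+02, 1.34697084e-01, 1.81932024e+02]), 'eef_rot': array([-3.13981694e+00, -3.45793588e-04,  1.57077417e+00]), 'ft_force': array([ 0.95889679, -0.19281643,  0.28159833]), 'wrist_torque': array([-0.02442409,  0.0085629 ,  0.01379648]), 'width': 93.02676679278208} 18.8
scene {'mtx': array([[484.71802366,   0.        , 314.73754166],
       [  0.        , 484.71802366, 245.41954318],
       [  0.        ,   0.        ,   1.        ]]), 'k1': 0.01185320790465852, 'R': array([[-0.83955156, -0.54316065,  0.01138847],
       [-0.33616275,  0.50290351, -0.79629308],
       [ 0.42678776, -0.67235747, -0.6048038 ]]), 't': array([438.30132214, 293.39115972, 755.25156017])}
side {'mtx':
[... 250 characters left out ...]
2668  ,  0.65016121, -0.73226777],
       [ 0.22803687, -0.69589329, -0.68097849]]), 't': array([480.14393013, 232.99143814, 744.99803478])}
wrist {'mtx': array([[342.33073945,   0.        , 319.73567348],
       [  0.        , 342.33073945, 242.24943096],
       [  0.        ,   0.        ,   1.        ]]), 'k1': -0.049094327267812515, 'tool_from_camera': array([[-8.57741851e-05, -9.67904693e-01, -2.51317523e-01,
         6.90681634e+01],
       [ 9.99999642e-01,  1.28505710e-04, -8.36214807e-04,
         9.39424537e-02],
       [ 8.41671973e-04, -2.51317504e-01,  9.67904336e-01,
        -2.02052564e+02],
       [ 0.00000000e+00,  0.00000000e+00,  0.00000000e+00,
         1.00000000e+00]])}
```

```bash
cd pics; python3 -c "
import cv2,numpy as np
a=[cv2.imread(n+'0.png') for n in('scene','side')]
cv2.imwrite('v2.png',a[1])"
```

```text
(no output)
```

View pics/scene0.png

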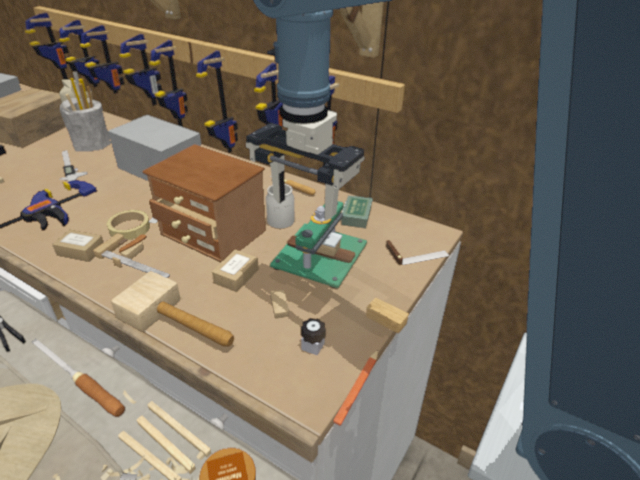

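View pics/side0.png

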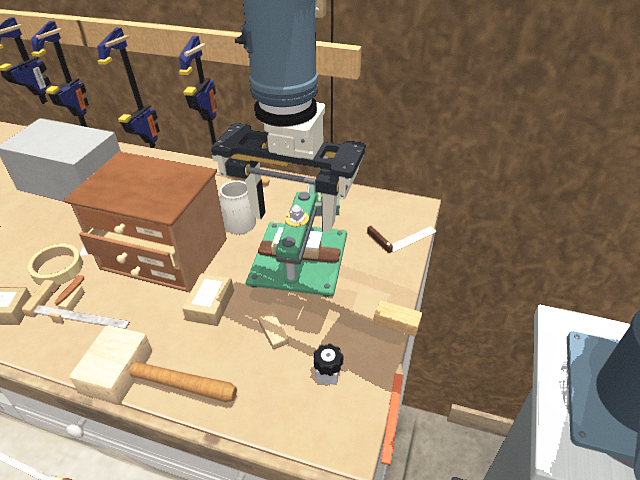

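View pics/wrist0.png

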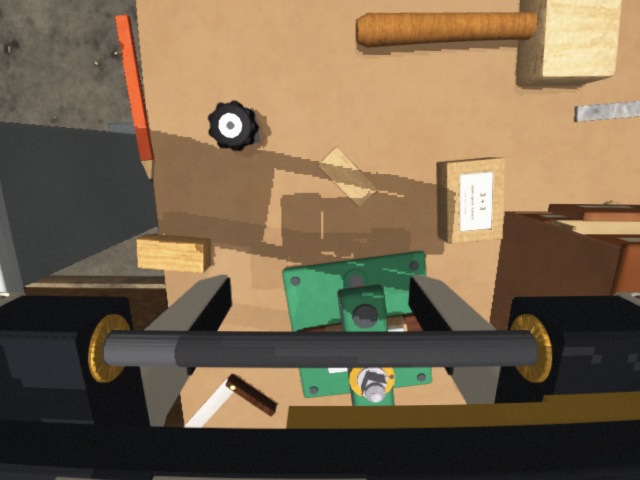

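The knob is the only nine-lobed black one, at scene (313,331), side (328,357), wrist (231,126). The screw nose is at wrist (375,385) and side (296,213). The spare and other cauls lie away from the press. Next I triangulate.

```bash
cat > h.py <<'E'
from cell import robot
import numpy as np, cv2
from scipy.spatial.transform import Rotation as Ro
def ray(n,px,s=None):
    c=robot.calibration(n); k=c['k1']; m=c['mtx']
    d=(np.array(px)-m[:2,2])/m[0,0]; u=d.copy()
    for _ in range(20): u=d/(1+k*(u@u))
    v=np.r_[u,1]
    if n!='wrist': return -c['R'].T@c['t'], c['R'].T@v
    T=c['tool_from_camera']; Rt=Ro.from_euler('xyz',s['eef_rot']).as_matrix()
    return Rt@T[:3,3]+s['tool_pos'], Rt@T[:3,:3]@v
def atz(n,px,z,s=None):
    o,d=ray(n,px,s); return (o+d*(z-o[2])/d[2]).round(1)
def proj(n,X,s=None):
    c=robot.calibration(n)
    if n!='wrist': p=c['R']@X+c['t']
    else:
        T=c['tool_from_camera']; Rt=Ro.from_euler('xyz',s['eef_rot']).as_matrix()
        p=T[:3,:3].T@(Rt.T@(np.array(X)-s['tool_pos'])-T[:3,3])
    u=p[:2]/p[2]; return (u*(1+c['k1']*u@u)*c['mtx'][0,0]+c['mtx'][:2,2]).round(1)
E
python3 - <<'E'
from h import *
s=robot.state()
print('knob',atz('wrist',(231,126),54,s),atz('scene',(314,325),54),atz('side',(328,355),54))
print('nose',atz('wrist',(375,393),133,s),atz('side',(297,207),133),atz('scene',(321,208),133))
for p in [(285,267),(424,251),(431,382),(304,397)]: print(atz('wrist',p,16,s))
a=cv2.imread('pics/wrist0.png')
c1=cv2.resize(a[90:165,185:285],(800,600),interpolation=2)
c2=cv2.resize(a[240:420,270:450],(600,600),interpolation=2)
b=cv2.imread('pics/side0.png'); c3=cv2.resize(b[180:300,240:360],(600,600),interpolation=2); c4=cv2.resize(b[335:395,300:360],(600,600),interpolation=2)
q=np.vstack([np.hstack([cv2.resize(x,(400,300)) for x in(c1,c2)]),np.hstack([cv2.resize(x,(400,300)) for x in(c3,c4)])])
cv2.imwrite('pics/q.png',q)
E
```

```text
knob [467.2  94.4  54. ] [464.4  92.7  54. ] [466.   95.3  54. ]
nose [ 597.2 -130.9  133. ] [ 595.7 -134.9  133. ] [ 593.7 -132.1  133. ]
[509.7 -55.4  16. ]
[666.2 -36.5  16. ]
[ 689.4 -208.4   16. ]
[ 529. -230.   16.]
```

View pics/q.png

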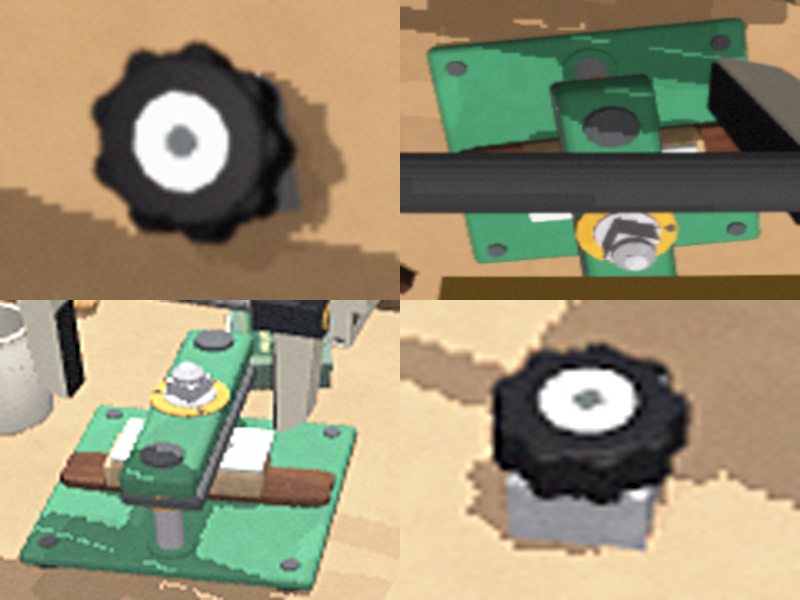

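The crops show the knob's hub turned about +16°. The press base corners average to (598.6, -132.6), which agrees with the nose at about (596, -132). The caul lies under the foot, with white glare either side. I'm moving above the knob and turning the wrist back to leave clockwise range.

{"op": "jog_arm", "data": {
  "plan": [1, 94, -83, 30, 0, 0, -0.12, 1, 94, -83, 40, 0, 0, -0.24, 1, 94, -83, 50, 0, 0, -0.36, 1, 94, -83, 50, 0, 0, -0.48, 1, 94, -83, 50, 0, 0, -0.6]
}}

```text
time_s: 0.57
tool_pos: [462.0, 96.4, 130.1]
eef_rot: [-3.136, -0.005, 2.179]
ft_force: [0.5, -0.0, -0.4]
width: 93.2
```

{"op": "jog_arm", "data": {
  "plan": [1, 0, 0, 0, 0, 0, -0.12, 1, 0, 0, 0, 0, 0, -0.24, 1, 0, 0, 0, 0, 0, -0.36, 1, 0, 0, 0, 0, 0, -0.48, 1, 0, 0, 0, 0, 0, -0.6]
}}

```text
time_s: 0.98
tool_pos: [461.7, 96.5, 129.9]
eef_rot: [-3.14, -0.008, 2.786]
ft_force: [-0.4, 0.4, 0.1]
width: 92.8
```

{"op": "jog_arm", "data": {
  "plan": [1, 0, 0, 0, 0, 0, -0.12, 1, 0, 0, 0, 0, 0, -0.24, 1, 0, 0, 0, 0, 0, -0.36, 1, 0, 0, 0, 0, 0, -0.36, 1, 0, 0, 0, 0, 0, -0.36]
}}

```text
time_s: 1.4
tool_pos: [461.6, 96.5, 129.7]
eef_rot: [3.14, -0.008, -3.141]
ft_force: [-0.5, 0.2, -0.3]
width: 93.4
```

Run:
```python
from h import *
s=robot.state();print(s['time_s'],s['tool_pos'],s['eef_rot'],s['joint_positions'])
im=robot.snapshot('wrist');cv2.imwrite('pics/w1.png',im[:,:,::-1])
print(proj('wrist',[466,94,54],s))
```

```text
1.4 [461.55854671  96.52013747 129.70953036] [ 3.14040127 -0.00800998 -3.14119838] [-3.18635311e-02  1.68409259e-01  1.78830753e+00  1.00320017e-03
  1.19292027e+00 -1.60342323e+00]
[317.  245.1]
```

View pics/w1.png

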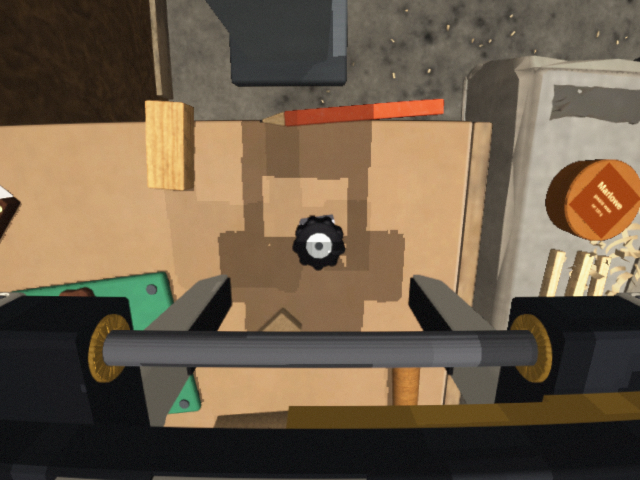

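The knob's top disc is at (319,245), near the predicted (317,245), and nothing obstructs the jaws.

Run:
```python
from h import *
s=robot.state()
p=atz('wrist',(319,245),54,s);print(p)
R=Ro.from_euler('xyz',s['eef_rot']).as_matrix()
t=np.array([466.3,p[1],24])
print(R.T@(t-s['tool_pos']), (Ro.from_matrix(R).inv()*Ro.from_euler('xyz',[np.pi,0,np.pi])).as_rotvec())
```

```text
[465.9  95.6  54. ]
[ -5.56765051  -1.0248759  105.67341738] [ 0.00117301 -0.00801768  0.00016869]
```

{"op": "jog_arm", "data": {
  "plan": [1, -5.4, -1, 20, 0.001, -0.008, 0, 1, -5.4, -1, 50, 0.001, -0.008, 0, 1, -5.4, -1, 80, 0.001, -0.008, 0, 1, -5.4, -1, 105.5, 0.001, -0.008, 0, 1, -5.4, -1, 105.5, 0.001, -0.008, 0]
}}

```text
time_s: 1.87
tool_pos: [462.0, 95.7, 20.0]
eef_rot: [3.141, -0.009, 3.139]
ft_force: [-0.8, -0.0, 0.9]
width: 92.8
```

{"op": "jog_arm", "data": {
  "plan": [-1, 0, 0, 0, 0, 0, 0, -1, 0, 0, 0, 0, 0, 0, -1, 0, 0, 0, 0, 0, 0, -1, 0, 0, 0, 0, 0, 0, -1, 0, 0, 0, 0, 0, 0]
}}

```text
time_s: 2.28
tool_pos: [463.2, 95.6, 21.3]
eef_rot: [3.141, -0.006, 3.138]
ft_force: [-0.9, 0.2, -0.0]
width: 64.3
```

{"op": "jog_arm", "data": {
  "plan": [-1, 0, 0, 0, 0, 0, 0, -1, 0, 0, 0, 0, 0, 0, -1, 0, 0, 0, 0, 0, 0, -1, 0, 0, 0, 0, 0, 0, -1, 0, 0, 0, 0, 0, 0]
}}

```text
time_s: 2.7
tool_pos: [463.1, 95.7, 21.3]
eef_rot: [3.141, -0.006, 3.138]
ft_force: [0.0, 0.2, 0.9]
width: 31.0
```

Run:
```python
from h import *
s=robot.state();print(s['time_s'],s['tool_pos'],s['eef_rot'],s['width'],s['ft_force'])
a=robot.snapshot('wrist')[:,:,::-1];b=robot.snapshot('side')[:,:,::-1]
cv2.imwrite('pics/w2.png',np.hstack([cv2.resize(a[160:400,200:440],(400,400)),cv2.resize(b[260:420,240:400],(400,400))]))
```

```text
2.7 [463.13991328  95.66460862  21.33253466] [ 3.14123134 -0.00614536  3.13846052] 31.044684911830643 [0.04407861 0.1859342  0.91846235]
```

View pics/w2.png

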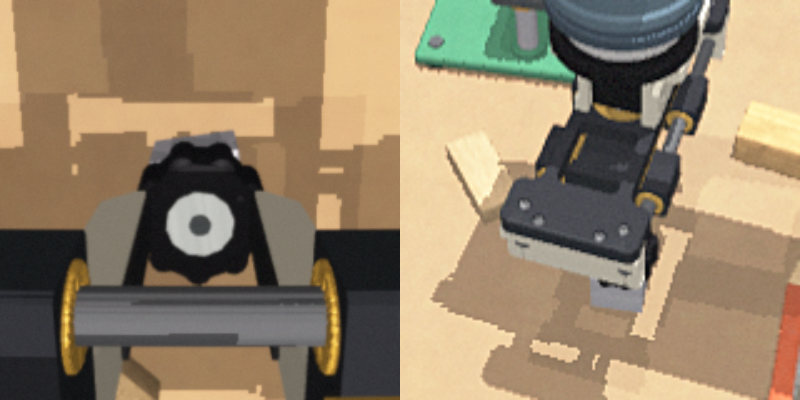

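{"op": "jog_arm", "data": {
  "plan": [-1, 0, 0, 0, 0, 0, 0, -1, 0, 0, 0, 0, 0, 0]
}}

```text
time_s: 2.97
tool_pos: [463.0, 95.7, 21.2]
eef_rot: [3.141, -0.006, 3.138]
ft_force: [0.9, -0.2, 0.5]
width: 9.7
```

Run:
```python
from h import *
s=robot.state();print(s['width'],s['effort'])
a=robot.snapshot('wrist')[:,:,::-1];b=robot.snapshot('scene')[:,:,::-1]
cv2.imwrite('pics/w3.png',np.hstack([cv2.resize(a[160:400,200:440],(400,400)),cv2.resize(b[240:400,240:400],(400,400))]))
s=robot.state();print(s['width'])
```

```text
9.660022102071235 [-9.29555572e-04 -3.92486537e+01 -2.12005985e+01 -1.33270113e-02
  1.13843791e-01  4.98534700e-04]
2.0637095010633084
```

View pics/w3.png

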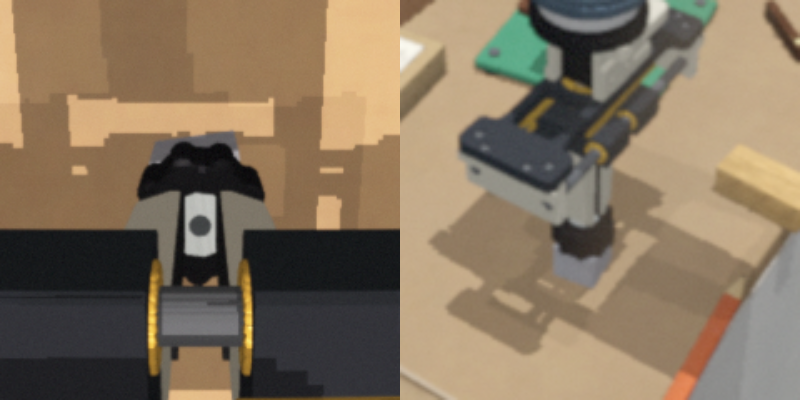

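Run:
```python
from h import *
s=robot.state();print(s['width'],s['tool_pos'],s['joint_positions'])
for X in ([463,95.7,21.3],[463,95.7,56],[466,95,0],[466,95,54]):
    p=proj('scene',X);print(X,p,(p-240)*2.5*[1,1]);print('   wrist',(proj('wrist',X,s)-[200,160])*400/240)
a=robot.snapshot('side')[:,:,::-1]
b=cv2.imread('pics/w3.png')[:,400:]
cv2.imwrite('pics/w4.png',np.hstack([cv2.resize(a[300:400,280:380],(400,400),interpolation=2),cv2.resize(b[100:300,100:300],(400,400),interpolation=2)]))
print([(X,(proj('side',X)-[280,300])*4) for X in ([463,95.7,21.3],[463,95.7,56],[466,95,0],[466,95,54])])
```

```text
2.0637095010633084 [463.05432031  95.67512103  21.19461925] [-3.29435729e-02  3.06474646e-01  1.91956389e+00  2.34057812e-04
  9.21984182e-01 -1.60075001e+00]
[463, 95.7, 21.3] [313.5 339. ] [183.75 247.5 ]
   wrist [200.66666667 181.16666667]
[463, 95.7, 56] [313.7 325.6] [184.25 214.  ]
   wrist [200.83333333 216.5       ]
[466, 95, 0] [312.3 345.9] [180.75 264.75]
   wrist [198.83333333 171.66666667]
[466, 95, 54] [312.5 325.4] [181.25 213.5 ]
   wrist [198.66666667 222.83333333]
[([463, 95.7, 21.3], array([199.2, 272. ])), ([463, 95.7, 56], array([199.6, 219.6])), ([466, 95, 0], array([192.4, 299.2])), ([466, 95, 54], array([192.4, 219.2]))]
```

View pics/w4.png

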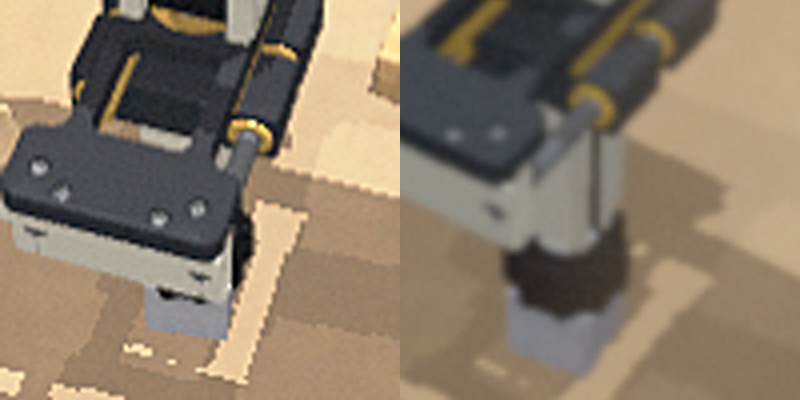

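The fingers closed from 93 to 2 mm straight through the drawn head. There was no force, and the knob did not move: its disc stayed at crop (200,225). The side and scene crops show the fingers entering the head's top. So either contact with the head failed or the opening reading is odd. I'll open in place, measure the hub's angle and close again more carefully.

{"op": "jog_arm", "data": {
  "plan": [1, 0, 0, 0, 0, 0, 0, 1, 0, 0, 0, 0, 0, 0, 1, 0, 0, 0, 0, 0, 0, 1, 0, 0, 0, 0, 0, 0, 1, 0, 0, 0, 0, 0, 0]
}}

```text
time_s: 3.53
tool_pos: [463.1, 95.7, 21.2]
eef_rot: [3.141, -0.006, 3.138]
ft_force: [0.6, -0.3, 1.1]
width: 29.8
```

{"op": "jog_arm", "data": {
  "plan": [1, 0, 0, 0, 0, 0, 0, 1, 0, 0, 0, 0, 0, 0, 1, 0, 0, 0, 0, 0, 0, 1, 0, 0, 0, 0, 0, 0, 1, 0, 0, 0, 0, 0, 0]
}}

```text
time_s: 3.95
tool_pos: [463.0, 95.7, 21.2]
eef_rot: [3.141, -0.006, 3.138]
ft_force: [-0.1, 0.7, -0.2]
width: 63.1
```

Run:
```python
from h import *
s=robot.state();print(s['width'],s['tool_pos'],s['eef_rot'],s['ft_force'])
def ang(a,b): d=b-a; return a,b,np.degrees(np.arctan2(d[1],d[0]))
print(ang(atz('side',(316.75,382.5),0),atz('side',(336.2,384.5),0)))
print(ang(atz('wrist',(293,244),30,s),atz('wrist',(341,239.8),30,s)))
b=lambda x,y:atz('scene',(240+(100+(x-400)/2)/2.5,240+(100+y/2)/2.5),0)
print(ang(b(507,345),b(582,375)),ang(b(582,375),b(628,335)))
```

```text
63.14822238356549 [463.047416    95.65929334  21.20103848] [ 3.14121844 -0.00640604  3.13842187] [-0.11194283  0.71226602 -0.18662225]
(array([478.7, 113.7,   0. ]), array([448.8, 107.9,   0. ]), np.float64(-169.0221063173133))
(array([444.8,  79.7,  30. ]), array([442.4, 107.8,  30. ]), np.float64(94.88174236463013))
(array([478.6, 112. ,   0. ]), array([448.2, 108.6,   0. ]), np.float64(-173.61843946740655)) (array([448.2, 108.6,   0. ]), array([444.2,  83.7,   0. ]), np.float64(-99.12617090485841))
```

{"op": "jog_arm", "data": {
  "plan": [0.5, -2.5, 0, -2, 0, 0, 0, 0.5, -2.5, 0, -2, 0, 0, 0, -1, -2.5, 0, -2, 0, 0, 0, -1, -2.5, 0, -2, 0, 0, 0, -1, -2.5, 0, -2, 0, 0, 0]
}}

```text
time_s: 4.37
tool_pos: [465.5, 95.7, 23.2]
eef_rot: [3.141, -0.006, 3.138]
ft_force: [-0.6, -0.3, 0.6]
width: 54.2
```

{"op": "jog_arm", "data": {
  "plan": [-1, 0, 0, 0, 0, 0, 0, -1, 0, 0, 0, 0, 0, 0]
}}

```text
time_s: 4.53
tool_pos: [465.5, 95.7, 23.1]
eef_rot: [3.141, -0.007, 3.138]
ft_force: [-1.2, -0.1, -0.4]
width: 40.8
```

{"op": "jog_arm", "data": {
  "plan": [-1, 0, 0, 0, 0, 0, 0]
}}

```text
time_s: 4.62
tool_pos: [465.4, 95.7, 23.1]
eef_rot: [3.141, -0.007, 3.138]
ft_force: [-0.4, 0.1, 0.6]
width: 34.3
```

The head gives no contact again: 34 mm at the head's widest. I'll open and try the square hub, with the jaws squared to its sides at about +6°.

{"op": "jog_arm", "data": {
  "plan": [0.4, 0, 0, 0, 0, 0, -0.1, 0.4, 0, 0, 0, 0, 0, -0.1, 0.4, 0, 0, 0, 0, 0, -0.1, 0.4, 0, 0, 0, 0, 0, -0.1, 0.4, 0, 0, 0, 0, 0, -0.1]
}}

```text
time_s: 5.03
tool_pos: [465.4, 95.7, 23.1]
eef_rot: [3.141, -0.007, -3.046]
ft_force: [-0.7, 0.0, 0.4]
width: 62.3
```

{"op": "jog_arm", "data": {
  "plan": [0.4, 0, 0, 10, 0, 0.006, 0, 0.4, 0, 0, 19, 0, 0.006, 0, 0.4, 0, 0, 19, 0, 0.006, 0]
}}

```text
time_s: 5.28
tool_pos: [463.7, 95.7, 2.0]
eef_rot: [3.14, -0.016, -3.047]
ft_force: [-0.9, 0.6, 0.1]
width: 65.2
```

{"op": "jog_arm", "data": {
  "plan": [-1, 0, 0, 0, 0, 0, 0, -1, 0, 0, 0, 0, 0, 0, -1, 0, 0, 0, 0, 0, 0, -1, 0, 0, 0, 0, 0, 0, -1, 0, 0, 0, 0, 0, 0]
}}

```text
time_s: 5.7
tool_pos: [463.8, 95.7, 2.1]
eef_rot: [3.14, -0.016, -3.047]
ft_force: [-0.5, 0.6, -1.3]
width: 45.5
```

{"op": "jog_arm", "data": {
  "plan": [-1, 0, 0, 0, 0, 0, 0]
}}

```text
time_s: 5.78
tool_pos: [463.8, 95.7, 2.2]
eef_rot: [3.14, -0.016, -3.047]
ft_force: [0.1, 0.5, -1.3]
width: 45.3
```

The jaws now stop at 45.4 mm, the head's width, with the TCP reported at z≈2. The real fingertips therefore sit about 34 mm above the reported TCP, which is what the scene crop suggested, and earlier they were passing above the knob. From here I use the knob's own reference: underside on the bench at reported z 2.2. Lifting.

{"op": "jog_arm", "data": {
  "plan": [-1, 0, 0, -10, 0, 0, 0, -1, 0, 0, -30, 0, 0, 0, -1, 0, 0, -60, 0, -0.008, 0, -1, 0, 0, -60, 0, -0.016, 0, -1, 0, 0, -60, 0, -0.016, 0]
}}

```text
time_s: 6.2
tool_pos: [465.9, 95.7, 63.7]
eef_rot: [3.141, 0.004, -3.047]
ft_force: [-0.8, 0.4, -1.2]
width: 45.4
```

Run:
```python
from h import *
s=robot.state();print(s['time_s'],s['tool_pos'],s['eef_rot'],s['width'],s['ft_force'],s['joint_positions'])
a=robot.snapshot('wrist')[:,:,::-1];b=robot.snapshot('side')[:,:,::-1];c=robot.snapshot('scene')[:,:,::-1]
cv2.imwrite('pics/w5.png',np.hstack([cv2.resize(a[200:360,240:400],(400,400)),cv2.resize(c[200:360,240:400],(400,400))]))
cv2.imwrite('pics/w5a.png',a);cv2.imwrite('pics/w5b.png',b);cv2.imwrite('pics/w5c.png',c)
for z in(0,34,54): X=s['tool_pos']+[0,0,z-2];print(proj('scene',X), proj('wrist',X,s))
```

```text
6.2 [465.92973941  95.68844947  63.66423569] [ 3.14070536  0.00444401 -3.04687461] 45.41139366313134 [-0.81565371  0.42595056 -1.24781515] [-3.38099624e-02  2.43847739e-01  1.87676416e+00  1.70464935e-03
  1.01668778e+00 -1.70022015e+00]
[312.4 322.6] [320.3 267.8]
[312.5 308.8] [320.5 288.6]
[312.7 300.3] [320.6 304.8]
```

View pics/w5.png

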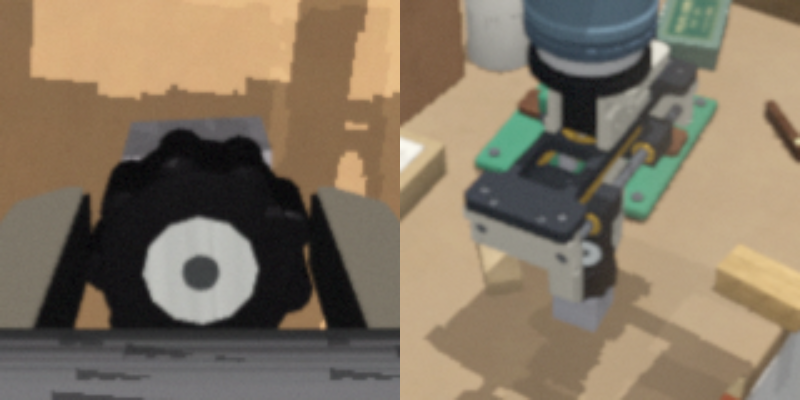

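The knob is held and lifted, with its disc at wrist (320,309) between the pads. It sits about 2 mm off-centre along tool x and was gripped with about 1° of tilt. It has to be turned about its own axis, so I'll set it down, level, centre and regrip.

{"op": "jog_arm", "data": {
  "plan": [-1, 0, 0, 20, 0, 0.016, 0, -1, 0, 0, 40, 0, 0.016, 0, -1, 0, 0, 52, 0, 0.014, 0, -1, 0, 0, 58, 0, 0.012, 0, -1, 0, 0, 58, 0, 0.012, 0]
}}

```text
time_s: 6.77
tool_pos: [462.2, 95.8, 1.8]
eef_rot: [3.14, -0.017, -3.047]
ft_force: [0.1, -0.3, -1.0]
width: 45.4
```

{"op": "jog_arm", "data": {
  "plan": [0.3, 0, 0, 0, 0, 0, 0, 0.3, 0, 0, 0, 0, 0, 0, 0.3, 0, 0, 0, 0, 0, 0, 0.3, -2.3, 0, -1, 0, -0.017, 0, 0.3, -2.3, 0, -1, 0, -0.017, 0]
}}

```text
time_s: 7.18
tool_pos: [464.6, 96.1, 3.0]
eef_rot: [3.14, 0.001, -3.047]
ft_force: [0.0, 0.3, -0.3]
width: 60.2
```

Run:
```python
from h import *
s=robot.state();print(s['time_s'],s['tool_pos'],s['eef_rot'],s['width'],s['ft_force'])
a=np.ascontiguousarray(robot.snapshot('wrist')[:,:,::-1]);cv2.imwrite('pics/w6.png',a)
p=proj('wrist',[s['tool_pos'][0],s['tool_pos'][1],54],s);print('axis',p)
h=cv2.cvtColor(a,cv2.COLOR_BGR2HSV); m=((h[...,2]>110)&(h[...,1]<50)).astype(np.uint8)
m[:270]=0;m[332:]=0;m[:,:270]=0;m[:,370:]=0
n,l,st,ce=cv2.connectedComponentsWithStats(m)
for i in range(1,n):
  if st[i][4]>200: print(st[i],ce[i])
cv2.imwrite('pics/w6c.png',cv2.resize(a[220:370,220:420],(800,600)))
```

```text
7.1833 [464.56857264  96.0718098    3.00415426] [ 3.13957821e+00  1.28956037e-03 -3.04694716e+00] 60.24678173270926 [ 0.0132938   0.25831688 -0.27825155]
axis [320.7 303.6]
[ 297  282   46   43 1322] [319.59001513 303.08472012]
```

View pics/w6c.png

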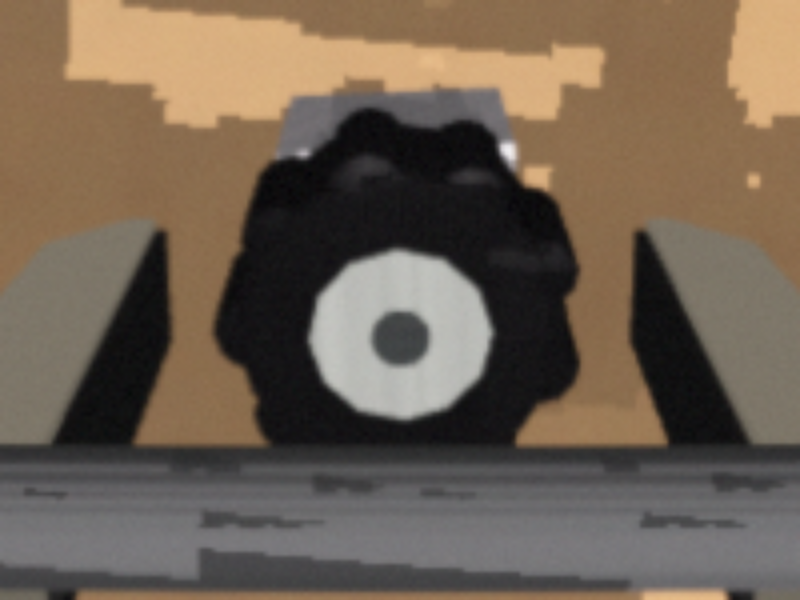

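The disc centre at (319.6,303.1) is within 0.5 mm of the tool axis, and the hub edge is within about 3° of square to the jaws. Next I grip, lift, and carry to above the screw.

{"op": "jog_arm", "data": {
  "plan": [-1, 0, 0, 0, 0, 0, 0, -1, 0, 0, 0, 0, 0, 0, -1, 0, 0, 0, 0, 0, 0, -1, 0, 0, 0, 0, 0, 0, -1, 0, 0, 0, 0, 0, 0]
}}

```text
time_s: 7.65
tool_pos: [464.5, 96.0, 3.2]
eef_rot: [3.14, 0.001, -3.047]
ft_force: [-0.9, -0.1, 1.9]
width: 45.0
```

{"op": "jog_arm", "data": {
  "plan": [-1, 0, 0, -20, 0, 0, 0, -1, 0, 0, -60, 0, 0, 0, -1, 0, 0, -100, 0, 0, 0, -1, 0, 0, -140, 0, 0, 0, -1, 0, 0, -155, 0, 0, 0]
}}

```text
time_s: 8.07
tool_pos: [467.1, 95.7, 163.5]
eef_rot: [3.141, 0.009, -3.047]
ft_force: [0.6, -0.3, -0.0]
width: 45.4
```

{"op": "jog_arm", "data": {
  "plan": [-1, -15, -30, 0, 0, 0, 0, -1, -30, -65, 0, 0, 0, 0, -1, -46, -100, 0, 0, 0, 0, -1, -60, -130, 0, 0, 0, 0, -1, -70, -155, 0, 0, 0, 0]
}}

```text
time_s: 8.48
tool_pos: [552.4, -54.3, 163.7]
eef_rot: [3.141, 0.009, -3.048]
ft_force: [0.2, 0.6, -0.6]
width: 45.5
```

```bash
cat > d.py <<'E'
from h import *
import sys
t=np.array([float(x) for x in sys.argv[1:4]]); s=robot.state()
R=Ro.from_euler('xyz',s['eef_rot']).as_matrix()
print(s['time_s'],s['tool_pos'].round(1),s['eef_rot'].round(3),round(s['width'],1),s['ft_force'].round(1),s['wrist_torque'].round(2),'j6',s['joint_positions'][[0,5]].round(2))
print('shift',(R.T@(t-s['tool_pos'])).round(1),'turn',(Ro.from_matrix(R).inv()*Ro.from_euler('xyz',[np.pi,0,s['eef_rot'][2]])).as_rotvec().round(4))
E
python3 d.py 596.5 -132.5 155
```

```text
8.4833 [552.4 -54.3 163.7] [ 3.141  0.009 -3.048] 45.5 [ 0.2  0.6 -0.6] [ 0.07 -0.06 -0.03] j6 [-0.3  -1.97]
shift [-36.5 -82.    8.9] turn [0.0005 0.0087 0.    ]
```

{"op": "jog_arm", "data": {
  "plan": [-1, -15, -33, 4, 0, 0.0087, 0, -1, -30, -66, 8.5, 0, 0.0087, 0, -1, -36.5, -82, 8.5, 0, 0.0087, 0, -1, -36.5, -82, 8.5, 0, 0.0087, 0]
}}

```text
time_s: 8.82
tool_pos: [597.5, -136.5, 153.9]
eef_rot: [-3.141, -0.001, -3.051]
ft_force: [-0.0, -1.2, -1.2]
width: 45.3
```

```bash
python3 d.py 596.5 -132.5 155
python3 - <<'E'
from h import *
s=robot.state()
b=robot.snapshot('side')[:,:,::-1];c=robot.snapshot('scene')[:,:,::-1]
u=s['tool_pos'].copy();u[2]-=3.2
out=[]
for n,im,o in(('side',b,(247,160)),('scene',c,(270,160))):
    k=cv2.resize(im[o[1]:o[1]+100,o[0]:o[0]+100],(400,400),interpolation=2)
    for X in (u,[u[0],u[1],133]): print(n,(proj(n,X)-o)*4)
    out.append(k)
cv2.imwrite('pics/w7.png',np.hstack(out))
E
```

```text
8.8167 [ 597.5 -136.5  153.9] [-3.141e+00 -1.000e-03 -3.051e+00] 45.3 [-0.  -1.2 -1.2] [ 0.1  -0.08 -0.01] j6 [-0.41 -2.07]
shift [ 0.7  4.1 -1.1] turn [-0.0002 -0.001   0.    ]
side [195.6 153.2]
side [197.2 185.2]
scene [202.8 157.2]
scene [202.4 186. ]
```

View pics/w7.png

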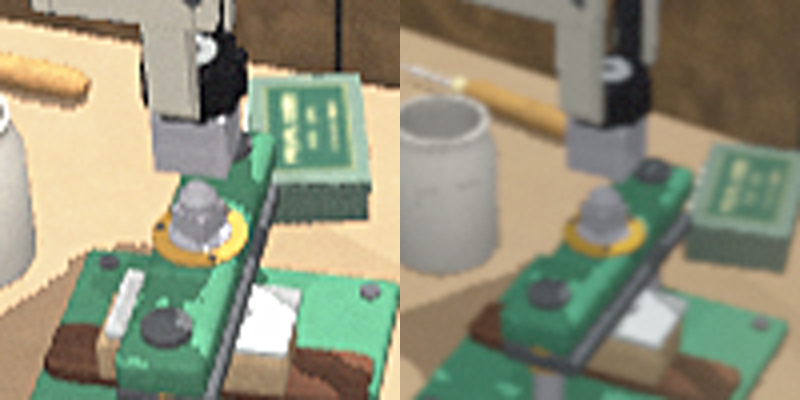

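Both views show the hub directly over the nose, with the nose tip at side (200,186) and scene (602,188) in the crops. Now nudge about 2 mm and descend gently onto the nose.

{"op": "jog_arm", "data": {
  "plan": [-1, 1, 2, 4, 0, 0, 0, -1, 1, 2, 8, 0, 0, 0, -1, 1, 2, 12, 0, 0, 0, -1, 1, 2, 14, 0, 0, 0, -1, 1, 2, 14, 0, 0, 0]
}}

```text
time_s: 9.33
tool_pos: [594.2, -129.7, 139.9]
eef_rot: [3.139, -0.003, -3.048]
ft_force: [0.3, 0.5, -0.9]
width: 45.6
```

{"op": "jog_arm", "data": {
  "plan": [-1, 0, 0, 1.5, 0, 0, 0, -1, 0, 0, 3, 0, 0, 0, -1, 0, 0, 4.5, 0, 0, 0, -1, 0, 0, 6, 0, 0, 0, -1, 0, 0, 6, 0, 0, 0]
}}

```text
time_s: 9.75
tool_pos: [594.6, -129.6, 135.1]
eef_rot: [3.139, -0.001, -3.048]
ft_force: [-1.6, 1.5, 4.9]
width: 45.0
```

```bash
python3 d.py 596.5 -134.5 126
```

```text
9.75 [ 594.6 -129.6  135.1] [ 3.139e+00 -1.000e-03 -3.048e+00] 45.0 [-1.6  1.5  4.9] [0.38 0.23 0.01] j6 [-0.4  -2.06]
shift [-1.4 -5.   9.1] turn [ 0.0021 -0.0012 -0.    ]
```

{"op": "jog_arm", "data": {
  "plan": [-1, 0, 0, -3, 0, 0, 0, -1, -1.4, -4.7, -3, 0.002, -0.001, 0, -1, -1.4, -4.7, -3, 0.002, -0.001, 0, -1, -1.4, -4.7, -3, 0.002, -0.001, 0, -1, -1.4, -4.7, -3, 0.002, -0.001, 0]
}}

```text
time_s: 10.17
tool_pos: [596.3, -134.3, 137.7]
eef_rot: [3.141, -0.001, -3.048]
ft_force: [0.1, -0.1, -1.0]
width: 45.6
```

{"op": "jog_arm", "data": {
  "plan": [-1, 0, 0, 2, 0, 0, 0, -1, 0, 0, 4, 0, 0, 0, -1, 0, 0, 6, 0, 0, 0, -1, 0, 0, 6, 0, 0, 0]
}}

```text
time_s: 10.5
tool_pos: [596.4, -134.2, 131.2]
eef_rot: [3.141, -0.001, -3.048]
ft_force: [1.0, 0.2, -1.7]
width: 45.1
```

```bash
python3 d.py 596.5 -134.5 126
```

```text
10.5 [ 596.4 -134.2  131.2] [ 3.141e+00 -1.000e-03 -3.048e+00] 45.1 [ 1.   0.2 -1.7] [ 0.1  -0.23 -0.02] j6 [-0.4  -2.07]
shift [-0.1 -0.3  5.2] turn [ 0.0006 -0.0007 -0.    ]
```

Now at 131.2 with almost no force, so the nose is in the bore. Continuing down in small steps to the shoulder, expected near 126.

{"op": "jog_arm", "data": {
  "plan": [-1, 0, 0, 1, 0, 0, 0, -1, 0, 0, 2, 0, 0, 0, -1, 0, 0, 3, 0, 0, 0, -1, 0, 0, 3, 0, 0, 0]
}}

```text
time_s: 10.83
tool_pos: [596.7, -134.4, 128.2]
eef_rot: [3.141, -0.0, -3.048]
ft_force: [1.8, -0.9, -0.2]
width: 45.2
```

{"op": "jog_arm", "data": {
  "plan": [-1, 0, 0, 1, 0, 0, 0, -1, 0, 0, 2, 0, 0, 0, -1, 0, 0, 2, 0, 0, 0]
}}

```text
time_s: 11.08
tool_pos: [596.9, -134.4, 126.2]
eef_rot: [3.141, 0.0, -3.048]
ft_force: [1.3, -0.4, -1.4]
width: 45.6
```

```bash
python3 d.py 596.5 -134.5 126
```

```text
11.0833 [ 596.9 -134.4  126.2] [ 3.141  0.    -3.048] 45.6 [ 1.3 -0.4 -1.4] [ 0.05 -0.41 -0.02] j6 [-0.4  -2.07]
shift [ 0.4 -0.   0.2] turn [0.0001 0.0003 0.    ]
```

{"op": "jog_arm", "data": {
  "plan": [-1, -0.5, 0, 0.8, 0, 0, 0, -1, -0.5, 0, 1.6, 0, 0, 0, -1, -0.5, 0, 1.6, 0, 0, 0]
}}

```text
time_s: 11.33
tool_pos: [597.6, -134.4, 125.9]
eef_rot: [-3.141, 0.001, -3.048]
ft_force: [-1.1, 1.0, 6.3]
width: 45.3
```

{"op": "jog_arm", "data": {
  "plan": [-1, 0, 0, 0.5, 0, 0, 0, -1, 0, 0, 1, 0, 0, 0, -1, 0, 0, 1, 0, 0, 0]
}}

```text
time_s: 11.58
tool_pos: [597.6, -134.4, 126.0]
eef_rot: [-3.141, 0.002, -3.048]
ft_force: [-1.5, 1.3, 7.4]
width: 45.2
```

```bash
python3 d.py 596.5 -134.5 126
```

```text
11.5833 [ 597.6 -134.4  126. ] [-3.141e+00  2.000e-03 -3.048e+00] 45.2 [-1.5  1.3  7.4] [ 0.26  0.22 -0.05] j6 [-0.4  -2.07]
shift [ 1.1  0.  -0. ] turn [-0.0009  0.0019 -0.    ]
```

The underside rests on the shoulder: z=126.0, about 7 N. Seek clockwise slowly under that light pressure.

{"op": "jog_arm", "data": {
  "plan": [-1, 0.3, 0, 1, 0, 0, 0.05, -1, 0.3, 0, 1, 0, 0, 0.1, -1, 0.3, 0, 1, 0, 0, 0.15, -1, 0.3, 0, 1, 0, 0, 0.2, -1, 0.3, 0, 1, 0, 0, 0.25]
}}

```text
time_s: 12.0
tool_pos: [597.8, -134.3, 125.6]
eef_rot: [-3.141, 0.003, 2.983]
ft_force: [0.5, 1.5, 4.5]
width: 45.4
```

{"op": "jog_arm", "data": {
  "plan": [-1, 0, 0, 1, 0, 0, 0.05, -1, 0, 0, 1, 0, 0, 0.1, -1, 0, 0, 1, 0, 0, 0.15, -1, 0, 0, 1, 0, 0, 0.2, -1, 0, 0, 1, 0, 0, 0.25]
}}

```text
time_s: 12.42
tool_pos: [597.7, -134.6, 124.1]
eef_rot: [3.141, 0.003, 2.73]
ft_force: [0.8, -1.3, -0.3]
width: 45.3
```

```bash
python3 d.py 597.4 -134.5 126
```

```text
12.4167 [ 597.7 -134.6  124.1] [3.141e+00 3.000e-03 2.730e+00] 45.3 [ 0.8 -1.3 -0.3] [-0.26 -0.39  0.04] j6 [-0.4  -1.56]
shift [ 0.3 -0.1 -1.9] turn [0.0001 0.003  0.    ]
```

It dropped in: z=124.1 with no upward force. Stop turning and lower gently to home, expected near 112.

{"op": "jog_arm", "data": {
  "plan": [-1, 0, 0, 1, 0, 0, 0, -1, 0, 0, 2, 0, 0, 0, -1, 0, 0, 3, 0, 0, 0, -1, 0, 0, 3, 0, 0, 0]
}}

```text
time_s: 12.75
tool_pos: [597.7, -134.7, 120.7]
eef_rot: [-3.142, 0.003, 2.731]
ft_force: [1.5, -1.0, -1.2]
width: 45.1
```

```bash
python3 d.py 597.4 -134.5 112
```

```text
12.75 [ 597.7 -134.7  120.7] [-3.142e+00  3.000e-03  2.731e+00] 45.1 [ 1.5 -1.  -1.2] [-0.23 -0.48 -0.04] j6 [-0.4  -1.56]
shift [0.3 0.  8.7] turn [-0.0001  0.0028 -0.    ]
```

{"op": "jog_arm", "data": {
  "plan": [-1, 0, 0, 1.5, 0, 0, 0, -1, 0, 0, 3, 0, 0, 0, -1, 0, 0, 4.5, 0, 0, 0, -1, 0, 0, 4.5, 0, 0, 0]
}}

```text
time_s: 13.08
tool_pos: [597.7, -134.7, 116.0]
eef_rot: [-3.141, 0.003, 2.731]
ft_force: [2.0, -1.2, -0.9]
width: 45.5
```

{"op": "jog_arm", "data": {
  "plan": [-1, 0, 0, 1, 0, 0, 0, -1, 0, 0, 2, 0, 0, 0, -1, 0, 0, 3, 0, 0, 0, -1, 0, 0, 3, 0, 0, 0]
}}

```text
time_s: 13.42
tool_pos: [597.8, -134.8, 112.8]
eef_rot: [-3.141, 0.003, 2.731]
ft_force: [1.0, -1.5, 0.3]
width: 45.2
```

```bash
python3 d.py 597.4 -134.5 112
```

```text
13.4167 [ 597.8 -134.8  112.8] [-3.141e+00  3.000e-03  2.731e+00] 45.2 [ 1.  -1.5  0.3] [-0.19 -0.45 -0.03] j6 [-0.4  -1.56]
shift [0.4 0.1 0.8] turn [-0.0001  0.0029 -0.    ]
```

{"op": "jog_arm", "data": {
  "plan": [-1, 0, 0, 0.8, 0, 0, 0, -1, 0, 0, 1.6, 0, 0, 0, -1, 0, 0, 1.6, 0, 0, 0]
}}

```text
time_s: 13.67
tool_pos: [598.3, -135.0, 112.2]
eef_rot: [-3.141, 0.005, 2.731]
ft_force: [1.9, -1.5, 4.7]
width: 45.1
```

```bash
python3 d.py 597.8 -134.8 112
python3 - <<'E'
from h import *
b=robot.snapshot('side')[:,:,::-1];c=robot.snapshot('scene')[:,:,::-1]
cv2.imwrite('pics/s8.png',b);cv2.imwrite('pics/c8.png',c)
E
```

```text
13.6667 [ 598.3 -135.   112.2] [-3.141  0.005  2.731] 45.1 [ 1.9 -1.5  4.7] [-0.14 -0.24  0.05] j6 [-0.4  -1.56]
shift [0.6 0.  0.2] turn [-0.0002  0.0045 -0.    ]
```

Fully home: z=112.2, a 5 N stop, as predicted. Now wind clockwise and watch the torque about z.

{"op": "jog_arm", "data": {
  "plan": [-1, 0, 0, -0.4, 0, 0, 0.06, -1, 0, 0, -0.4, 0, 0, 0.12, -1, 0, 0, -0.4, 0, 0, 0.18, -1, 0, 0, -0.4, 0, 0, 0.24, -1, 0, 0, -0.4, 0, 0, 0.3]
}}

```text
time_s: 14.18
tool_pos: [598.2, -135.0, 112.3]
eef_rot: [3.141, 0.004, 2.429]
ft_force: [2.5, -1.0, 0.6]
width: 45.2
```

```bash
python3 d.py 597.8 -134.8 112
```

```text
14.1833 [ 598.2 -135.   112.3] [3.141 0.004 2.429] 45.2 [ 2.5 -1.   0.6] [-0.22 -0.4   0.13] j6 [-0.4  -1.26]
shift [ 0.4 -0.1  0.2] turn [0.001 0.004 0.   ]
```

{"op": "jog_arm", "data": {
  "plan": [-1, 0, 0, 0, 0, 0, 0.06, -1, 0, 0, 0, 0, 0, 0.12, -1, 0, 0, 0, 0, 0, 0.18, -1, 0, 0, 0, 0, 0, 0.24, -1, 0, 0, 0, 0, 0, 0.3]
}}

```text
time_s: 14.6
tool_pos: [598.2, -135.0, 112.2]
eef_rot: [3.139, 0.004, 2.126]
ft_force: [1.8, -1.0, 0.9]
width: 45.7
```

```bash
python3 d.py 597.8 -134.8 112
```

```text
14.6 [ 598.2 -135.   112.2] [3.139 0.004 2.126] 45.7 [ 1.8 -1.   0.9] [-0.23 -0.34  0.21] j6 [-0.4  -0.96]
shift [ 0.4 -0.3  0.2] turn [0.0023 0.0036 0.    ]
```

{"op": "jog_arm", "data": {
  "plan": [-1, 0, 0, 0, 0, 0, 0.06, -1, 0, 0, 0, 0, 0, 0.12, -1, 0, 0, 0, 0, 0, 0.18]
}}

```text
time_s: 14.85
tool_pos: [598.3, -134.9, 112.2]
eef_rot: [3.139, 0.003, 1.944]
ft_force: [1.8, -1.1, 1.5]
width: 45.2
```

```bash
python3 d.py 597.8 -134.8 112
```

```text
14.85 [ 598.3 -134.9  112.2] [3.139e+00 3.000e-03 1.944e+00] 45.2 [ 1.8 -1.1  1.5] [-0.24 -0.32  0.19] j6 [-0.4  -0.78]
shift [ 0.3 -0.4  0.2] turn [0.0028 0.0033 0.    ]
```

{"op": "jog_arm", "data": {
  "plan": [-1, 0, 0, 0, 0, 0, 0.06, -1, 0, 0, 0, 0, 0, 0.12, -1, 0, 0, 0, 0, 0, 0.18]
}}

```text
time_s: 15.1
tool_pos: [598.3, -134.9, 112.2]
eef_rot: [3.138, 0.003, 1.761]
ft_force: [2.1, -0.3, 0.7]
width: 45.6
```

```bash
python3 d.py 597.8 -134.8 112
```

```text
15.1 [ 598.3 -134.9  112.2] [3.138e+00 3.000e-03 1.761e+00] 45.6 [ 2.1 -0.3  0.7] [-0.25 -0.24  0.22] j6 [-0.4  -0.59]
shift [ 0.2 -0.4  0.2] turn [0.0034 0.0028 0.    ]
```

Running torque is steady at about 0.2, so the foot is not touching yet. Continuing.

{"op": "jog_arm", "data": {
  "plan": [-1, 0, 0, 0, 0, 0, 0.06, -1, 0, 0, 0, 0, 0, 0.12, -1, 0, 0, 0, 0, 0, 0.18]
}}

```text
time_s: 15.35
tool_pos: [598.3, -135.0, 112.3]
eef_rot: [3.138, 0.002, 1.578]
ft_force: [1.5, -1.5, 1.6]
width: 45.6
```

```bash
python3 d.py 597.8 -134.8 112|head -1
```

```text
15.35 [ 598.3 -135.   112.3] [3.138e+00 2.000e-03 1.578e+00] 45.6 [ 1.5 -1.5  1.6] [-0.26 -0.22  0.18] j6 [-0.4  -0.41]
```

{"op": "jog_arm", "data": {
  "plan": [-1, 0, 0, 0, 0, 0, 0.06, -1, 0, 0, 0, 0, 0, 0.12, -1, 0, 0, 0, 0, 0, 0.18]
}}

```text
time_s: 15.6
tool_pos: [598.4, -135.0, 112.2]
eef_rot: [3.137, 0.002, 1.396]
ft_force: [0.6, -1.1, 2.6]
width: 45.4
```

```bash
python3 d.py 597.8 -134.8 112|head -1
```

```text
15.6 [ 598.4 -135.   112.2] [3.137e+00 2.000e-03 1.396e+00] 45.4 [ 0.6 -1.1  2.6] [-0.24 -0.29  0.21] j6 [-0.4  -0.23]
```

{"op": "jog_arm", "data": {
  "plan": [-1, 0, 0, 0, 0, 0, 0.06, -1, 0, 0, 0, 0, 0, 0.12, -1, 0, 0, 0, 0, 0, 0.18]
}}

```text
time_s: 15.85
tool_pos: [598.4, -135.0, 112.2]
eef_rot: [3.137, 0.001, 1.213]
ft_force: [1.4, -1.4, 2.3]
width: 45.1
```

```bash
python3 d.py 597.8 -134.8 112
```

```text
15.85 [ 598.4 -135.   112.2] [3.137e+00 1.000e-03 1.213e+00] 45.1 [ 1.4 -1.4  2.3] [-0.25 -0.29  0.2 ] j6 [-0.4  -0.05]
shift [-0.  -0.6  0.2] turn [0.0047 0.001  0.    ]
```

{"op": "jog_arm", "data": {
  "plan": [-1, 0, 0, 0, 0, 0, 0.06, -1, 0, 0, 0, 0, 0, 0.12, -1, 0, 0, 0, 0, 0, 0.18]
}}

```text
time_s: 16.1
tool_pos: [598.4, -135.0, 112.2]
eef_rot: [3.137, 0.0, 1.031]
ft_force: [1.6, -1.5, 1.8]
width: 45.3
```

```bash
python3 d.py 597.8 -134.8 112|head -1
```

```text
16.1 [ 598.4 -135.   112.2] [3.137 0.    1.031] 45.3 [ 1.6 -1.5  1.8] [-0.2  -0.2   0.15] j6 [-0.4   0.14]
```

{"op": "jog_arm", "data": {
  "plan": [-1, 0, 0, 0, 0, 0, 0.06, -1, 0, 0, 0, 0, 0, 0.12, -1, 0, 0, 0, 0, 0, 0.18]
}}

```text
time_s: 16.35
tool_pos: [598.4, -135.1, 112.2]
eef_rot: [3.137, -0.0, 0.848]
ft_force: [1.7, -1.1, 1.4]
width: 45.4
```

```bash
python3 d.py 597.8 -134.8 112|head -1
```

```text
16.35 [ 598.4 -135.1  112.2] [ 3.137 -0.     0.848] 45.4 [ 1.7 -1.1  1.4] [-0.24 -0.21  0.2 ] j6 [-0.4   0.32]
```

{"op": "jog_arm", "data": {
  "plan": [-1, 0, 0, 0, 0, 0, 0.06, -1, 0, 0, 0, 0, 0, 0.12, -1, 0, 0, 0, 0, 0, 0.18]
}}

```text
time_s: 16.6
tool_pos: [598.4, -135.1, 112.2]
eef_rot: [3.137, -0.001, 0.666]
ft_force: [1.5, -1.3, 2.6]
width: 45.4
```

```bash
python3 d.py 597.8 -134.8 112
python3 - <<'E'
from h import *
b=robot.snapshot('side')[:,:,::-1]; cv2.imwrite('pics/s9.png',b)
a=cv2.imread('pics/side0.png')
f=lambda im:cv2.resize(im[225:305,240:340],(400,320),interpolation=2)
cv2.imwrite('pics/cmp.png',np.hstack([f(cv2.imread('pics/s8.png')),f(b)]))
E
```

```text
16.6 [ 598.4 -135.1  112.2] [ 3.137e+00 -1.000e-03  6.660e-01] 45.4 [ 1.5 -1.3  2.6] [-0.16 -0.2   0.2 ] j6 [-0.4  0.5]
shift [-0.3 -0.6  0.2] turn [ 0.0049 -0.0013 -0.    ]
```

After 2.07 rad the torque is still about 0.2. The gap limit implies contact should have come by now, so I'm checking whether the bar actually moved.

View pics/cmp.png

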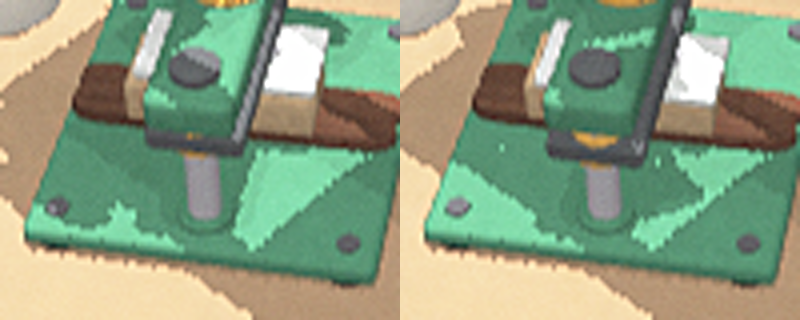

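The bar's lower edge dropped about 2.5-3 px, roughly 6-7 mm, so the turning is being transmitted. Torque did not show the touch clearly, so I'll read the foot and caul edges numerically.

Run:
```python
from h import *
c9=robot.snapshot('scene')[:,:,::-1];cv2.imwrite('pics/c9.png',c9)
yaw=.12;c,s_=np.cos(yaw),np.sin(yaw)
P=lambda x,y,z:[597.8+c*x-s_*y,-134.8+s_*x+c*y,z]
for n in('side','scene'):
    print(n,'foot end -43,+22 z48,54:',proj(n,P(-43,22,48)),proj(n,P(-43,22,54)),'caul low',proj(n,P(-45,20,26)),'caul top',proj(n,P(-45,20,48)),proj(n,P(-30,20,48)))
for n,fs,cols,rows in(('side',('side0','s8','s9'),(309,312,315),(226,264)),('scene',('scene0','c8','c9'),(),(0,0))):
    for f in fs:
        im=cv2.imread(f'pics/{f}.png')
        for x in cols: print(f,x,' '.join('%d/%d'%(p[2],p[0]) for p in im[rows[0]:rows[1],x]))
```

```text
side foot end -43,+22 z48,54: [317.9 252.9] [317.8 250.6] caul low [319.3 260.8] caul top [319.1 252.3] [311.2 251.3]
scene foot end -43,+22 z48,54: [333.  250.1] [333.1 247.9] caul low [333.8 257.8] caul top [334.2 249.8] [327.9 247.9]
side0 309 129/136 123/129 122/127 111/115 76/81 56/58 70/72 91/92 181/181 255/255 255/255 199/202 166/168 254/253 255/255 255/255 255/255 254/254 254/254 255/255 255/255 203/205 160/145 168/110 177/117 164/110 158/106 152/100 149/99 153/100 153/103 141/96 106/68 70/27 68/60 69/91 101/133 122/159
side0 312 243/174 92/136 68/93 65/86 53/77 255/255 255/255 255/255 255/255 253/253 253/253 254/254 254/254 254/254 254/254 253/253 253/254 254/253 254/254 255/255 255/255 237/240 144/144 172/130 180/118 169/112 153/101 154/101 149/99 149/98 145/97 154/102 128/83 67/29 73/57 71/84 76/104 100/130
side0 315 237/158 146/146 115/158 109/150 99/141 255/255 255/255 255/255 255/255 254/254 253/253 253/253 254/254 254/254 253/253 253/253 253/253 254/254 254/254 254/254 255/255 251/252 166/175 176/152 184/117 176/116 164/109 155/104 156/103 147/98 144/96 148/100 127/84 
[... 1104 characters left out ...]
17 164/154 159/117 162/106 158/101 156/105 160/105 161/109 143/96 111/70 78/40 74/66 83/108 112/146 127/167
s9 312 98/83 87/118 92/125 70/96 71/91 65/81 55/74 166/170 221/218 252/252 255/255 255/255 255/254 255/255 255/255 254/254 254/254 254/254 255/255 255/255 255/255 255/255 255/255 253/255 161/159 166/135 164/102 157/104 155/106 155/102 151/97 157/106 130/84 73/39 70/52 81/94 78/102 103/135
s9 315 233/155 144/145 114/163 123/163 123/162 123/162 112/151 147/171 203/205 212/211 203/201 251/251 255/255 255/255 254/254 254/254 254/254 254/254 254/254 254/254 254/254 255/255 255/255 255/255 196/202 160/150 160/105 166/110 158/103 152/101 151/100 154/104 125/79 84/49 77/50 76/86 79/105 109/140
```

The profiles show the foot's lower edge moved 2.15 px (5.6-6.3 mm) down the caul, and it now sits within about 1 mm of the caul's top-edge height. The initial gap was therefore near the large end, about 5.5-6 mm, so the foot is just touching. I'll go on in small steps with averaged torque.

```bash
cat > t.py <<'E'
from h import *
T=[];F=[]
for i in range(6):
    robot.snapshot('side'); s=robot.state();T.append(s['wrist_torque'][2]);F.append(s['ft_force'])
print(s['time_s'],s['tool_pos'].round(1),s['eef_rot'].round(3),round(s['width'],1),'F',np.mean(F,0).round(1),'Tz %.3f +- %.3f'%(np.mean(T),np.std(T)))
E
python3 t.py
```

```text
17.0 [ 598.3 -135.1  112.2] [ 3.137e+00 -1.000e-03  6.690e-01] 45.0 F [ 0.4 -1.8  2.2] Tz 0.014 +- 0.039
```

{"op": "jog_arm", "data": {
  "plan": [-1, 0, 0, 0, 0, 0, 0.06, -1, 0, 0, 0, 0, 0, 0.12, -1, 0, 0, 0, 0, 0, 0.18]
}}

```text
time_s: 17.25
tool_pos: [598.3, -135.2, 112.2]
eef_rot: [3.137, -0.002, 0.487]
ft_force: [0.9, -1.3, 2.1]
width: 45.5
```

```bash
python3 t.py
```

```text
17.55 [ 598.2 -135.1  112.2] [ 3.137e+00 -2.000e-03  4.900e-01] 44.9 F [ 1.  -1.6  2. ] Tz -0.003 +- 0.019
```

{"op": "jog_arm", "data": {
  "plan": [-1, 0, 0, 0, 0, 0, 0.06, -1, 0, 0, 0, 0, 0, 0.12, -1, 0, 0, 0, 0, 0, 0.18]
}}

```text
time_s: 17.8
tool_pos: [598.3, -135.2, 112.2]
eef_rot: [3.138, -0.003, 0.309]
ft_force: [2.2, -1.5, 3.2]
width: 45.1
```

```bash
python3 t.py
```

```text
18.1 [ 598.2 -135.2  112.2] [ 3.138e+00 -3.000e-03  3.120e-01] 45.4 F [ 0.9 -2.   1.8] Tz 0.018 +- 0.033
```

{"op": "jog_arm", "data": {
  "plan": [-1, 0, 0, 0, 0, 0, 0.06, -1, 0, 0, 0, 0, 0, 0.12, -1, 0, 0, 0, 0, 0, 0.16]
}}

```text
time_s: 18.35
tool_pos: [598.2, -135.2, 112.2]
eef_rot: [3.138, -0.003, 0.151]
ft_force: [1.5, -1.4, 2.3]
width: 45.4
```

```bash
python3 d.py 597.8 -134.8 112|head -1
python3 - <<'E'
from h import *
b=robot.snapshot('side')[:,:,::-1]; cv2.imwrite('pics/s10.png',b)
for f in('s8','s9','s10'):
    im=cv2.imread(f'pics/{f}.png')
    for x in(312,315): print(f,x,' '.join('%d/%d'%(p[2],p[0]) for p in im[230:262,x]))
    for x in(285,295): print(f,'bar',x,' '.join('%d/%d'%(p[2],p[1]) for p in im[254:272,x]))
E
```

```text
18.35 [ 598.2 -135.2  112.2] [ 3.138e+00 -3.000e-03  1.510e-01] 45.4 [ 1.5 -1.4  2.3] [-0.34 -0.05  0.28] j6 [-0.4   1.02]
s8 312 62/85 159/160 255/255 255/255 255/255 254/254 254/254 255/254 254/254 254/254 254/254 254/254 254/254 254/254 254/254 255/255 255/255 243/245 149/149 175/133 189/119 171/113 164/110 159/106 154/101 152/102 153/99 158/104 134/88 69/27 75/55 75/89
s8 315 61/92 196/199 246/244 228/227 252/252 255/255 255/255 254/254 254/254 254/254 254/254 254/254 254/254 254/254 254/254 255/255 255/255 255/255 175/182 180/156 194/124 185/121 172/114 161/104 154/101 154/101 153/101 151/101 132/88 82/45 73/46 74/88
s8 bar 285 74/124 73/123 68/116 60/104 82/94 85/83 73/69 66/70 100/84 114/115 86/135 78/133 73/130 74/129 77/135 78/132 78/134 76/130
s8 bar 295 72/120 70/117 64/110 66/111 62/112 77/97 85/86 72/77 69/70 67/71 69/111 80/144 73/136 76/139 70/138 69/130 81/135 85/129
s9 312 71/91 65/81 55/74 166/170 221/218 252/252 255/255 255/255 255/254 255/255 255/255 254/254 254/254 254/254 255/255 255/255 255/255 255/255 255/255 253/255 161/159 166/135 164/102 157/104 155/106 155
[... 644 characters left out ...]
5/255 255/255 254/254 254/254 254/254 254/254 254/254 254/254 255/255 255/255 253/255 160/159 167/134 163/102 161/108 158/105 155/100 151/101 158/104 133/84 71/39 78/61 74/90
s10 315 127/166 121/164 114/153 147/166 203/202 215/211 204/201 250/250 255/255 255/255 254/254 254/254 254/254 254/254 254/254 254/254 254/254 255/255 255/255 255/255 200/205 161/151 164/107 165/104 160/105 155/102 154/104 150/102 130/81 82/49 71/45 81/88
s10 bar 285 73/129 74/122 64/115 67/107 170/137 227/171 202/158 130/112 75/83 77/80 72/78 80/74 93/106 91/135 75/135 75/132 75/132 74/130
s10 bar 295 75/121 73/120 69/115 64/111 52/106 89/98 105/95 78/87 85/87 84/89 77/77 74/71 77/83 71/117 74/141 75/140 76/131 85/130
```

The foot edges are identical between the last two frames while the bar went on down about 0.6 px. The foot therefore bears on the caul and the spring is compressing, and running torque rose to 0.28. From travel, the compression is about 2-2.5 mm. Add 0.3 rad (about 1 mm) to reach roughly 50-60 N.

{"op": "jog_arm", "data": {
  "plan": [-1, 0, 0, 0, 0, 0, 0.06, -1, 0, 0, 0, 0, 0, 0.12, -1, 0, 0, 0, 0, 0, 0.18, -1, 0, 0, 0, 0, 0, 0.24, -1, 0, 0, 0, 0, 0, 0.3]
}}

```text
time_s: 18.82
tool_pos: [598.2, -135.2, 112.2]
eef_rot: [3.139, -0.004, -0.151]
ft_force: [0.9, -1.0, 2.4]
width: 45.5
```

```bash
python3 d.py 597.8 -134.8 112|head -1
python3 - <<'E'
from h import *
b=robot.snapshot('side')[:,:,::-1]; cv2.imwrite('pics/s11.png',b)
for f in('s10','s11'):
    im=cv2.imread(f'pics/{f}.png')
    print(f,' '.join('%d/%d'%(p[2],p[0]) for p in im[230:262,312]))
    for x in(285,295): print(f,'bar',x,' '.join('%d/%d'%(p[2],p[1]) for p in im[254:272,x]))
E
```

```text
18.8167 [ 598.2 -135.2  112.2] [ 3.139 -0.004 -0.151] 45.5 [ 0.9 -1.   2.4] [-0.3  -0.08  0.41] j6 [-0.4   1.32]
s10 77/98 66/84 54/78 166/168 223/218 254/253 255/255 255/255 255/255 255/255 255/255 254/254 254/254 254/254 254/254 254/254 254/254 255/255 255/255 253/255 160/159 167/134 163/102 161/108 158/105 155/100 151/101 158/104 133/84 71/39 78/61 74/90
s10 bar 285 73/129 74/122 64/115 67/107 170/137 227/171 202/158 130/112 75/83 77/80 72/78 80/74 93/106 91/135 75/135 75/132 75/132 74/130
s10 bar 295 75/121 73/120 69/115 64/111 52/106 89/98 105/95 78/87 85/87 84/89 77/77 74/71 77/83 71/117 74/141 75/140 76/131 85/130
s11 73/97 63/84 50/72 170/171 225/224 255/254 255/255 255/255 255/255 255/254 254/254 254/254 254/254 254/254 254/254 254/254 254/254 255/255 255/255 254/255 168/166 168/136 166/105 160/105 156/105 154/101 153/101 158/103 130/79 74/38 73/58 76/87
s11 bar 285 78/127 74/124 62/109 72/108 168/135 226/169 214/163 171/139 91/91 72/80 75/79 66/69 96/100 110/136 72/134 75/131 81/136 70/128
s11 bar 295 70/116 70/117 70/113 64/113 54/104 123/116 133/110 82/90 88/88 87/91 81/88 71/73 74/75 68/95 71/130 78/142 82/132 82/129
```

Torque is 0.41, about 0.2 above running friction, which works out to roughly 60 N and agrees with the travel estimate of 50-60 N. Release and rise straight up.

{"op": "jog_arm", "data": {
  "plan": [0.4, 0, 0, 0, 0, 0, 0, 0.4, 0, 0, 0, 0, 0, 0, 0.4, 0, 0, 0, 0, 0, 0, 0.4, 0, 0, 0, 0, 0, 0, 0.4, 0, 0, 0, 0, 0, 0]
}}

```text
time_s: 19.28
tool_pos: [597.9, -134.9, 111.9]
eef_rot: [3.14, -0.003, -0.154]
ft_force: [-0.2, -0.3, -0.2]
width: 64.8
```

{"op": "jog_arm", "data": {
  "plan": [0.4, 0, 0, -5, 0, 0, 0, 0.4, 0, 0, -15, 0, 0, 0, 0.4, 0, 0, -40, 0, 0, 0, 0.4, 0, 0, -75, 0, 0, 0, 0.4, 0, 0, -100, 0, 0, 0]
}}

```text
time_s: 19.7
tool_pos: [598.1, -134.7, 215.2]
eef_rot: [3.139, -0.005, -0.154]
ft_force: [2.0, 0.1, -0.3]
width: 65.2
```

{"op": "jog_arm", "data": {
  "plan": [0.4, -40, 0, -20, 0, 0, 0, 0.4, -80, 0, -30, 0, 0, 0, 0.4, -100, 0, -30, 0, 0, 0, 0.4, -100, 0, -30, 0, 0, 0, 0.4, -100, 0, -30, 0, 0, 0]
}}

```text
time_s: 20.12
tool_pos: [498.9, -119.3, 246.6]
eef_rot: [3.138, -0.009, -0.154]
ft_force: [0.4, -0.4, 0.2]
width: 64.9
```

```bash
python3 d.py 597.8 -134.8 112|head -1
python3 - <<'E'
from h import *
b=robot.snapshot('side')[:,:,::-1];c=robot.snapshot('scene')[:,:,::-1]
f=lambda im,o:cv2.resize(im[o[1]:o[1]+150,o[0]:o[0]+150],(400,400),interpolation=2)
cv2.imwrite('pics/fin.png',np.hstack([f(b,(230,150)),f(c,(250,170))]))
E
```

```text
20.1167 [ 498.9 -119.3  246.6] [ 3.138 -0.009 -0.154] 64.9 [ 0.4 -0.4  0.2] [ 0.07  0.08 -0.03] j6 [-0.45  1.27]
```

Picture limit reached, so I check the knob's seating and the caul numerically.

Run:
```python
from h import *
for n in('side','scene'):
    im=np.ascontiguousarray(robot.snapshot(n)[:,:,::-1]); cv2.imwrite(f'pics/{n}F.png',im)
    p=proj(n,[597.8,-134.8,163]); x,y=p.astype(int); print(n,'pred disc',p,'drive-top stuck would be',proj(n,[597.8,-134.8,177]))
    h=cv2.cvtColor(im,cv2.COLOR_BGR2HSV); m=((h[...,2]>120)&(h[...,1]<50)).astype(np.uint8)
    w=np.zeros_like(m);w[y-20:y+20,x-20:x+20]=m[y-20:y+20,x-20:x+20]
    k,l,st,ce=cv2.connectedComponentsWithStats(w)
    print([(st[i].tolist(),ce[i].round(1)) for i in range(1,k) if st[i][4]>15])
    k=im[y-6:y+25,x]; print(k.mean(1).astype(int))
im=cv2.imread('pics/sideF.png')
print(' '.join('%d/%d'%(p[2],p[0]) for p in im[230:262,312]))
print(' '.join('%d/%d'%(p[2],p[1]) for p in im[254:272,295]))
```

```text
side pred disc [295.1 193.2] drive-top stuck would be [294.7 186.6]
[([308, 179, 7, 14, 60], array([310.6, 185.4])), ([289, 189, 13, 8, 79], array([295. , 192.4])), ([284, 206, 24, 7, 80], array([295.8, 210.5]))]
[  2  81 205 226 137  67 127 215 249 208  26  28  42  31  34  18  23  31
  37  29  23  25  18 117 164 157 153 148 151 151 149]
scene pred disc [320.3 194.6] drive-top stuck would be [320.4 188.7]
[([316, 192, 11, 6, 51], array([320.8, 194.4])), ([332, 199, 7, 5, 18], array([334.6, 200.8])), ([310, 206, 22, 8, 82], array([318.1, 210.8]))]
[167 159 118  97 141 145 129 142 164 141  78  34  25  27  22  22  26  26
  29  29  33  76 117 127 123 123 125 124 125 125 122]
73/96 66/86 47/73 194/198 249/248 231/231 229/229 229/227 224/223 228/226 226/227 226/227 229/229 227/226 225/223 225/225 228/227 227/225 238/238 217/222 167/164 170/138 168/108 161/105 156/103 154/102 147/95 156/101 125/76 73/37 72/55 73/91
70/119 68/116 60/109 63/108 53/106 123/113 134/111 73/80 87/90 91/93 82/82 68/74 70/68 68/95 69/128 75/138 79/133 86/131
```

The knob's disc is within 1 px of the fully-home prediction in both cameras. The bar edge is unchanged after release, and the foot and caul edges are in place. Handing in.

```bash
python3 -c "
from cell import robot
print(robot.job_done())"
```

```text
the job is handed in; nothing more can be done
None
```

The knob is fully home on the screw, and the pressure bar bears on the caul with an estimated 50–65 N. The job was handed in at about 20 s of the 58 s allowed.

**Fitting:** I set the knob over the nose and rested it on the shoulder at about 7 N. It dropped in within about 0.5 rad of slow clockwise turning. It came down to the collar at the predicted height with about 5 N on it.

**Winding:** I wound it about 2.9 rad clockwise, then let go and moved the arm clear.

**Last checks:**
- **Knob:** its top disc is within 1 px of the fully-home position in both fixed cameras.
- **Hold:** the bar did not run back after release, and the foot and caul edges in the side view had not moved.
- **Load:** the foot stopped on the caul while the bar kept moving. Travel past touch was about 3–3.5 mm, which is 50–60 N. The torque rise of 0.21 N m gives about 65 N. Both are estimates, above the 45 N that counts as firm and below the 90 N that crushes.

**What went wrong or is uncertain:**
- **Grip height:** the first two closings at the stated height did not touch the knob's head. I gripped with the tool about 20 mm lower, and the jaws then stopped at 45.4 mm, about the head's width.
- **Nose contact:** the first descent met the rim of the nose about 5 mm off-centre at 5 N, and I corrected it.
- **Final picture:** I could not view it because the picture limit was reached, so the last checks are numerical only. I did not measure the bystander objects at the end, but I felt no contact with any of them.

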